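Pick out the full dredger by its weight and hold it up

TASK

Three steel dredgers that look alike stand on the counter after the rush: one is still full and clearly the heaviest, the other two need refilling. Find out by lifting them which is which, set (do not drop) the two lighter ones down into wells of the refill rack and let go of them, and finish holding the full one in the gripper, still and upright, about 20 cm above the counter: the program ends while it is being held. Never tip a dredger over, since its cap has open holes, and leave the other things where they stand.

Things in the scene. Friction and masses are not known exactly. Their poses are not given: they have to be found in the camera images.
- dredger_1_mid (a point): one of three dredgers (shakers) that look alike: steel cylinder, domed cap with small holes, 57 mm wide, 106 mm high. The point is its centre, 53 mm above its base; z up its axis. Straight sides up to 84 mm; grip it 55 to 75 mm above the base. One of the three weighs 0.52 to 0.63 kg, the others 0.19 to 0.35 kg; only lifting tells which, and their places are mixed each time
- dredger_2_mid (a point): one of three dredgers (shakers) that look alike: steel cylinder, domed cap with small holes, 57 mm wide, 106 mm high. The point is its centre, 53 mm above its base; z up its axis. Straight sides up to 84 mm; grip it 55 to 75 mm above the base. One of the three weighs 0.52 to 0.63 kg, the others 0.19 to 0.35 kg; only lifting tells which, and their places are mixed each time
- dredger_3_mid (a point): one of three dredgers (shakers) that look alike: steel cylinder, domed cap with small holes, 57 mm wide, 106 mm high. The point is its centre, 53 mm above its base; z up its axis. Straight sides up to 84 mm; grip it 55 to 75 mm above the base. One of the three weighs 0.52 to 0.63 kg, the others 0.19 to 0.35 kg; only lifting tells which, and their places are mixed each time
- dredger_1: the same dredger as dredger_1_mid, origin at the centre of its base
- dredger_2: the same dredger as dredger_2_mid, origin at the centre of its base
- dredger_3: the same dredger as dredger_3_mid, origin at the centre of its base
- refill_rack: stainless rack that stands firm on the counter, 96 mm deep (x) by 296 mm long (y), with a carrying loop 22 mm long beyond each end; flat deck 40 mm above the counter with a row of three round wells 95 mm apart along y. Origin at the centre of its underside, z up; it does not move when touched
- rack_well_1 (a point): centre of the floor of one of the refill rack's three round wells, 95 mm from the middle well along the rack's +y: hole 62 mm wide in a deck whose top is 32 mm above this point; z up, x across the rack, y along the row of wells. A seated dredger's base stands on this floor
- rack_well_2 (a point): centre of the floor of one of the refill rack's three round wells, the middle one: hole 62 mm wide in a deck whose top is 32 mm above this point; z up, x across the rack, y along the row of wells. A seated dredger's base stands on this floor
- rack_well_3 (a point): centre of the floor of one of the refill rack's three round wells, 95 mm from the middle well along the rack's -y: hole 62 mm wide in a deck whose top is 32 mm above this point; z up, x across the rack, y along the row of wells. A seated dredger's base stands on this floor
- steel_cup_mid (a point): bystander: open steel cup without a cap, 61 mm wide, 100 mm high; the point is its centre
- spice_a_mid (a point): bystander: glass spice jar with a yellow cap, 42 mm wide, 96 mm high; the point is its centre
- spice_b_mid (a point): bystander: another glass spice jar with a yellow cap, 42 mm wide, 96 mm high; the point is its centre
- marker_mid (a point): bystander: marker pen lying on the counter, 135 mm long, 17 mm thick; the point is its centre
- olive_tin_mid (a point): bystander: short food tin with a paper label, 76 mm wide, 58 mm high; the point is its centre

How it is judged:
By the outcome, as a careful person would: the job done as asked, in the order asked, and still so for the second after the job is handed in, while the arm keeps its last pose, push and grip.
It also fails if it takes over 70 s, if anything falls off the work surface, if the arm or the gripper's body presses on something with over 40 N, if the wrist force passes 120 N, or if a joint passes its speed limit or range.

ROBOT

A 6-joint arm with a two-finger parallel gripper is mounted at the origin on a cart in front of the work surface, level with it; the furniture and walls round the work are solid. World frame = base frame: x ahead of the robot, y to its left, z up, the work surface at z = 0. Lengths are in m, angles in rad, forces in N, time in s.
With the tool pointing down it reaches from about 0.35 to 1 m from the base axis. Payload 7.1 kg.
Tool frame: the origin (TCP) lies midway between the tips of the shut fingers; the grasp point (between the pads) lies 19 mm behind it (pinch_z is the distance from the TCP to the grasp point, in m); z points along the fingers, y is the line along which they close (so a half turn about z gives the same grasp; the last joint's range is limited). The gripper opens to 85 mm and grips with 20 to 120 N. Pads are 22 mm wide; open, the fingers measure 114 mm over their backs; the gripper's body (76 mm by 85 mm) begins 54 mm behind the grasp point. The pads swing forward as they close: fully open they stand 13 mm farther back than shut.
Start: joints at [-1.267, 0.423, 1.63, -0, 1.089, -0.019], TCP at [0.198, -0.593, 0.204] pointing down, gripper open.
Joint ranges: [-3, 3], [-0.9, 2.11], [0.09, 2.58], [-1.31, 4.45], [0.11, 2.69], [-2.54, 2.54]. Speed limits (rad/s): [2.39, 2.39, 3.01, 3.14, 3.14, 3.14].

INTERFACE

Orientations are given as a unit quaternion [w, x, y, z].
In Python, from rig import * gives the robot as it stands.
- The arm moves only by the shell command python3 -m creep 'ROWS' [FORCE]. ROWS is JSON, a list of rows, each an object with "fingers": the opening, from 0 (shut) to 1 (fully open); "dp": the shift along the tool's x, y, z in m, a list of three; "rot": the turn, a rotation vector about the tool's x, y, z in rad, a list of three. A call has 1 to 12 rows; each row shifts and turns the commanded pose from where the row before left it, along the tool's axes as they then stand; what a row does not reach is not made up. A row lasts 1/8 s, in which the tool goes at most 62.5 mm and 10.7 degrees, less where a joint would pass 70% of its speed; a pose out of reach is approached as far as the arm can. A call with a gripper value outside its range is refused whole. The fingers move at their own pace and stop on an object; FORCE is the grip in N (left out, the last holds). Time passes only in rows, so rows that do not move let the fingers close. It gives the time, the measured TCP pose, the force, the opening and the grip force at its end, in the units of the state.
- get_state(): the state, without advancing time (a new reading comes with each control period).
- camera(name): name is "scene" or "top" or "wrist"; returns a dict with "image" (384x512x3 uint8, blue, green, red), "mtx" (3x3 intrinsics, pixels), "camera_from_world" (4x4, takes a point from world to camera coordinates). Camera axes: x right, y down, z forward; pixel columns grow to the right and rows downward; lengths in m; the calibration is good to about 2 mm. A picture is of the moment at which its call begins. There is no depth.
- hand_in(): hands the job in; it is judged then, once.
The state is a dict: "time_s": time; "qpos": joint angles; "joint_vel": joint speeds; "joint_torque": joint torques, N m; "ee_pos": TCP position; "tcp_rot": TCP orientation; "contact_force": force on the tool from outside, world axes, zero at the start; "wrist_torque": the same for the moment, N m; "opening": opening from 0.0 (shut) to 1.0 (fully open); "gripper_force": force on a finger pad.
Only numpy, scipy, OpenCV 4.12 (cv2) and the standard library are available. Lean on these libraries where they do the work, as an engineer would, in place of code of your own. Each camera call takes 0.05 s, during which the arm holds its last target. There are 200 camera calls.

## Working session

There is one attempt and no reset: what is moved stays moved. The work goes in short steps, Python scripts to look and compute and a shell command to move; the robot and the scene stay as the last step left them, time stands still between calls to the robot, and variables do not carry over. Pictures are saved under pics/ and viewed, at most 10 in all, crops included, and the job is handed in when it is done.

```bash
mkdir -p pics
cat > h.py <<'E'
from rig import *
import numpy as np, cv2
def ray(c,u,v,z):
    M=np.array(c["camera_from_world"]);K=np.array(c["mtx"])
    R,t=M[:3,:3],M[:3,3]; o=-R.T@t; d=R.T@np.linalg.inv(K)@np.array([u,v,1.])
    return o+d*(z-o[2])/d[2]
def proj(c,p):
    M=np.array(c["camera_from_world"]);q=M[:3,:3]@np.array(p)+M[:3,3];q=np.array(c["mtx"])@q;return q[:2]/q[2]
E
python3 - <<'E'
from h import *
import pickle
for n in ("scene","top"):
    c=camera(n);pickle.dump(c,open(n+".pkl","wb"))
    cv2.imwrite(f"pics/{n}0.png",cv2.resize(c["image"],(800,600),interpolation=cv2.INTER_CUBIC))
    M=np.array(c["camera_from_world"]);print(n,-M[:3,:3].T@M[:3,3],M[:3,:3].round(2).tolist())
s=get_state();print({k:np.round(v,3).tolist() for k,v in s.items()})
E
```

```text
scene [-0.37445145  0.46171727  1.23642126] [[-0.46, -0.89, -0.02], [-0.67, 0.36, -0.65], [0.58, -0.29, -0.76]]
top [0.35358921 0.01994762 1.34920438] [[0.02, -1.0, -0.01], [-0.99, -0.02, -0.14], [0.14, 0.01, -0.99]]
{'time_s': 0.1, 'qpos': [-1.267, 0.424, 1.631, 0.0, 1.089, -0.019], 'joint_vel': [0.001, -0.002, -0.002, -0.0, 0.001, 0.001], 'joint_torque': [-0.002, -55.842, -28.245, -0.0, 0.003, 0.0], 'ee_pos': [0.198, -0.592, 0.203], 'tcp_rot': [-0.001, 0.987, 0.161, -0.0], 'contact_force': [-0.242, 0.436, 0.209], 'wrist_torque': [-0.022, 0.013, -0.028], 'gripper_force': 0.0, 'opening': 1.0}
```

View pics/top0.png

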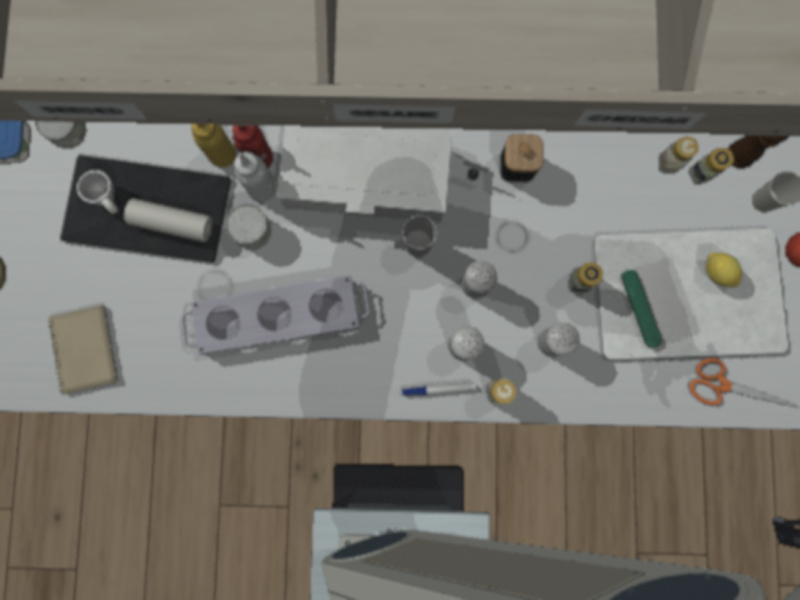

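View pics/scene0.png

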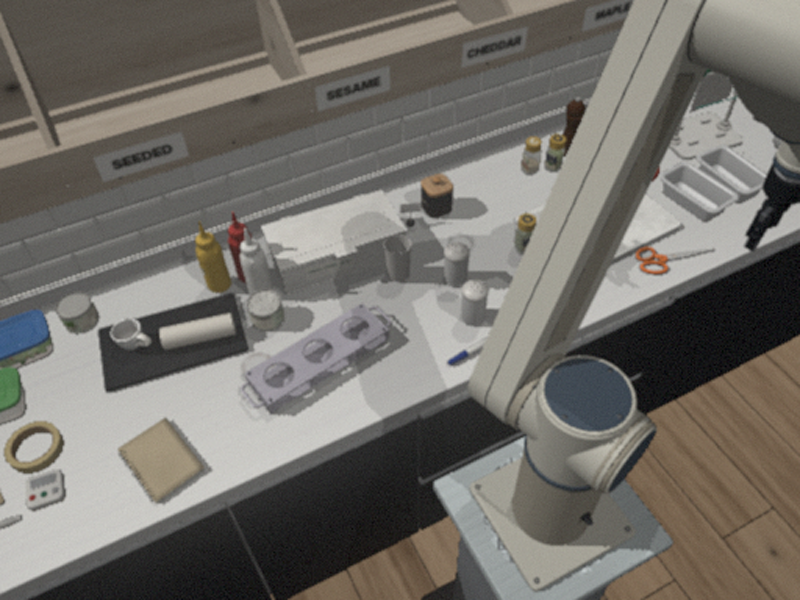

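The top view shows dredgers at about (480,277), (467,344) and (562,339), and rack wells at (223,322), (274,313) and (327,305). It also shows the cup at (420,233), jars at (587,277) and (503,391), and the marker at (440,388). The scene view agrees with this, though the arm hides the third dredger.

Run:
```python
from h import *
import pickle
c=pickle.load(open("top.pkl","rb"));k=512/800
P={"dA":(480,277,.1),"dB":(467,344,.1),"dC":(562,339,.1),"cup":(420,232,.1),"spA":(589,274,.096),"spB":(503,391,.096),"tip":(482,388,.01),"mk0":(402,391,.01)}
for n,(u,v,z) in P.items(): print(n,ray(c,(u+.5)*k-.5,(v+.5)*k-.5,z).round(3))
# rack deck: purple-ish tint mask
im=c["image"].astype(int);m=((im[...,0]-im[...,1]>8)).astype(np.uint8)*255
m[:160]=0;m[240:]=0;m[:,250:]=0;m[:,:100]=0
m=cv2.morphologyEx(m,cv2.MORPH_OPEN,np.ones((3,3)))
m=cv2.morphologyEx(m,cv2.MORPH_CLOSE,np.ones((3,3)))
cs,_=cv2.findContours(m,cv2.RETR_CCOMP,cv2.CHAIN_APPROX_NONE)
for q in cs:
    if cv2.contourArea(q)>80:
        (x,y),(w,h),a=cv2.minAreaRect(q);print("cont",cv2.contourArea(q),round(x),round(y),round(w),round(h),round(a),ray(c,x,y,.04).round(3))
W=[ray(c,(u+.5)*k-.5,(v+.5)*k-.5,.04) for u,v in((223,321),(274,313),(327,304))]
print(np.round(W,3),np.linalg.norm(W[0]-W[1]),np.linalg.norm(W[2]-W[1]))
g=cv2.cvtColor(c["image"],cv2.COLOR_BGR2GRAY)
h=cv2.HoughCircles(cv2.resize(g,None,fx=3,fy=3,interpolation=cv2.INTER_CUBIC),cv2.HOUGH_GRADIENT,1,60,param1=80,param2=18,minRadius=26,maxRadius=40)
for x,y,r in h[0]:
    if y/3>130 and y/3<255 and 110<x/3<400: print("H",x/3,y/3,r/3,ray(c,x/3,y/3,.04).round(3),ray(c,x/3,y/3,.09).round(3))
```

```text
dA [ 0.564 -0.127  0.1  ]
dB [ 0.447 -0.106  0.1  ]
dC [ 0.459 -0.269  0.1  ]
cup [ 0.643 -0.021  0.1  ]
spA [ 0.575 -0.319  0.096]
spB [ 0.368 -0.168  0.096]
tip [ 0.373 -0.143  0.01 ]
mk0 [0.364 0.004 0.01 ]
[[0.483 0.333 0.04 ]
 [0.5   0.241 0.04 ]
 [0.519 0.144 0.04 ]] 0.09389623208453754 0.09795966790749647
H 158.16667 143.5 12.133334 [0.664 0.297 0.04 ] [0.652 0.287 0.09 ]
H 175.16667 200.83333 10.866666 [0.498 0.241 0.04 ] [0.493 0.232 0.09 ]
H 142.83333 206.83333 11.166667 [0.479 0.332 0.04 ] [0.474 0.32  0.09 ]
H 207.83333 195.5 10.433333 [0.515 0.148 0.04 ] [0.509 0.143 0.09 ]
H 298.16666 219.5 11.766666 [ 0.453 -0.11   0.04 ] [ 0.449 -0.105  0.09 ]
H 359.16666 217.16667 9.066667 [ 0.463 -0.282  0.04 ] [ 0.459 -0.271  0.09 ]
```

```bash
python3 -m creep '[{"fingers":1,"dp":[0,0,0],"rot":[0,0,0.161]},{"fingers":1,"dp":[0,0,0],"rot":[0,0,0.161]},{"fingers":1,"dp":[0.029,-0.036,0],"rot":[0,0,0]},{"fingers":1,"dp":[0.029,-0.036,0],"rot":[0,0,0]},{"fingers":1,"dp":[0.029,-0.036,0],"rot":[0,0,0]},{"fingers":1,"dp":[0.029,-0.036,0],"rot":[0,0,0]},{"fingers":1,"dp":[0.029,-0.036,0],"rot":[0,0,0]},{"fingers":1,"dp":[0.029,-0.036,0],"rot":[0,0,0]},{"fingers":1,"dp":[0.029,-0.036,0],"rot":[0,0,0]},{"fingers":1,"dp":[0.029,-0.036,0],"rot":[0,0,0]},{"fingers":1,"dp":[0.029,-0.036,0],"rot":[0,0,0]},{"fingers":1,"dp":[0,0,0],"rot":[0,0,0]}]' 60
python3 - <<'E'
from h import *
import pickle
c=camera("wrist");pickle.dump(c,open("w1.pkl","wb"));cv2.imwrite("pics/w1.png",c["image"])
M=np.array(c["camera_from_world"]);print(-M[:3,:3].T@M[:3,3],M[:3,:3].round(2).tolist())
for n,p in dict(dA=[.564,-.127,.1],dB=[.447,-.106,.1],dC=[.459,-.269,.1],tcp=[.459,-.269,.2]).items(): print(n,proj(c,p))
E
```

```text
time_s: 1.6
ee_pos: [0.4604, -0.2663, 0.2035]
tcp_rot: [-0.0, 1.0, 0.002, -0.0]
contact_force: [-0.8, -0.1, 0.3]
opening: 1.002
gripper_force: 0.0
[ 0.53935787 -0.26621142  0.37395129] [[0.01, -1.0, 0.0], [-0.95, -0.01, 0.31], [-0.31, -0.0, -0.95]]
dA [89.36407012 57.28430801]
dB [ 87.72673743 189.83877385]
dC [258.12589409 178.69978931]
tcp [259.36519228 223.35089551]
```

View pics/w1.png

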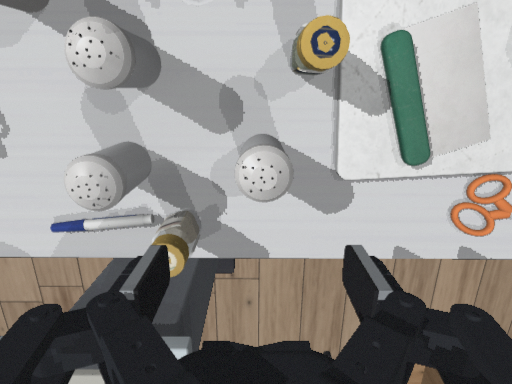

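The wrist view shows the cap hole patterns centred near dC (263,172), dB (93,184) and dA (100,52).

Run:
```python
from h import *
import pickle
c=pickle.load(open("w1.pkl","rb"))
for n,u in dict(dC=(263,172),dB=(93,184),dA=(100,52),spA=(325,43),spB=(170,255)).items(): print(n,ray(c,*u,.103).round(4))
g=cv2.cvtColor(c["image"],cv2.COLOR_BGR2GRAY)
h=cv2.HoughCircles(cv2.GaussianBlur(g,(5,5),0),cv2.HOUGH_GRADIENT,1,60,param1=80,param2=18,minRadius=22,maxRadius=36)
for x,y,r in h[0]: print(x,y,r,ray(c,x,y,.09).round(4))
```

```text
dC [ 0.4664 -0.2734  0.103 ]
dB [ 0.4538 -0.1137  0.103 ]
dA [ 0.5678 -0.1379  0.103 ]
spA [ 0.5755 -0.3226  0.103 ]
spB [ 0.3784 -0.1798  0.103 ]
262.5 173.5 28.8 [ 0.4614 -0.2733  0.09  ]
92.5 48.5 32.1 [ 0.5719 -0.1258  0.09  ]
477.5 206.5 29.9 [ 0.428 -0.491  0.09 ]
86.5 188.5 27.5 [ 0.445  -0.0992  0.09  ]
324.5 42.5 25.2 [ 0.5777 -0.3249  0.09  ]
106.5 317.5 34.2 [ 0.2885 -0.0957  0.09  ]
```

```bash
python3 -m creep '[{"fingers":1,"dp":[0.003,0.006,0],"rot":[0,0,0]},{"fingers":1,"dp":[0,0,0.035],"rot":[0,0,0]},{"fingers":1,"dp":[0,0,0.035],"rot":[0,0,0]},{"fingers":1,"dp":[0,0,0.035],"rot":[0,0,0]},{"fingers":1,"dp":[0,0,0.035],"rot":[0,0,0]},{"fingers":1,"dp":[0,0,0.016],"rot":[0,0,0]},{"fingers":1,"dp":[0,0,0],"rot":[0,0,0]},{"fingers":0.55,"dp":[0,0,0],"rot":[0,0,0]},{"fingers":0.55,"dp":[0,0,0],"rot":[0,0,0]},{"fingers":0.4,"dp":[0,0,0],"rot":[0,0,0]},{"fingers":0.4,"dp":[0,0,0],"rot":[0,0,0]},{"fingers":0.4,"dp":[0,0,0],"rot":[0,0,0]}]' 60
```

```text
time_s: 3.15
ee_pos: [0.4633, -0.275, 0.0498]
tcp_rot: [0.001, 1.0, 0.001, 0.001]
contact_force: [-1.0, 1.9, 8.5]
opening: 0.598
gripper_force: 60.6
```

```bash
python3 -m creep '[{"fingers":0.4,"dp":[0,0,-0.02],"rot":[0,0,0]},{"fingers":0.4,"dp":[0,0,-0.04],"rot":[0,0,0]},{"fingers":0.4,"dp":[0,0,-0.03],"rot":[0,0,0]},{"fingers":0.4,"dp":[0,0,-0.02],"rot":[0,0,0]},{"fingers":0.4,"dp":[0,0,0],"rot":[0,0,0]},{"fingers":0.4,"dp":[0,0,0],"rot":[0,0,0]},{"fingers":0.4,"dp":[0,0,0],"rot":[0,0,0]},{"fingers":0.4,"dp":[0,0,0],"rot":[0,0,0]}]' 60
python3 -c "
from h import *
import numpy as np
s=get_state();print(s['contact_force'],s['wrist_torque'],s['joint_torque'])"
```

```text
time_s: 4.15
ee_pos: [0.4616, -0.2742, 0.1568]
tcp_rot: [-0.0, 1.0, 0.0, -0.001]
contact_force: [-0.4, 0.3, -1.9]
opening: 0.598
gripper_force: 63.1
[-0.40075212  0.32357507 -1.91717557] [ 0.00339339 -0.00056764  0.00082114] [ 7.91100785e-03 -4.91399038e+01 -2.50801724e+01  9.53953349e-04
  9.47831024e-03 -9.90625881e-05]
```

dC weighs about 0.22 kg, so it is a light one. I'll carry it to the rack.

```bash
python3 -m creep '[{"fingers":0.4,"dp":[0,0,-0.03],"rot":[0,0,0]},{"fingers":0.4,"dp":[0,-0.02,-0.03],"rot":[0,0,0]},{"fingers":0.4,"dp":[0,-0.044,0],"rot":[0,0,0]},{"fingers":0.4,"dp":[0,-0.05,0],"rot":[0,0,0]},{"fingers":0.4,"dp":[0,-0.05,0],"rot":[0,0,0]},{"fingers":0.4,"dp":[0,-0.05,0],"rot":[0,0,0]},{"fingers":0.4,"dp":[0,-0.05,0],"rot":[0,0,0]},{"fingers":0.4,"dp":[0,-0.05,0],"rot":[0,0,0]},{"fingers":0.4,"dp":[0,-0.05,0],"rot":[0,0,0]},{"fingers":0.4,"dp":[-0.01,-0.04,0],"rot":[0,0,0]},{"fingers":0.4,"dp":[-0.01,-0.02,0],"rot":[0,0,0]},{"fingers":0.4,"dp":[0,0,0],"rot":[0,0,0]}]' 60
python3 - <<'E'
from h import *
import pickle
c=camera("wrist");pickle.dump(c,open("w2.pkl","wb"));cv2.imwrite("pics/w2.png",c["image"])
for p in ([.481,.333,.04],[.499,.241,.04],[.517,.146,.04]): print(proj(c,p))
s=get_state();print(s['contact_force'],s['ee_pos'])
E
```

```text
time_s: 5.65
ee_pos: [0.4409, 0.1505, 0.2173]
tcp_rot: [0.0, 1.0, 0.002, -0.0]
contact_force: [1.1, 0.1, -2.5]
opening: 0.6
gripper_force: 63.3
[ 94.34043506 124.51001472]
[174.26682026 108.47977134]
[259.54137129  91.93748491]
[ 0.70066679  0.11450902 -2.06447455] [0.44140453 0.14972556 0.21738472]
```

View pics/w2.png

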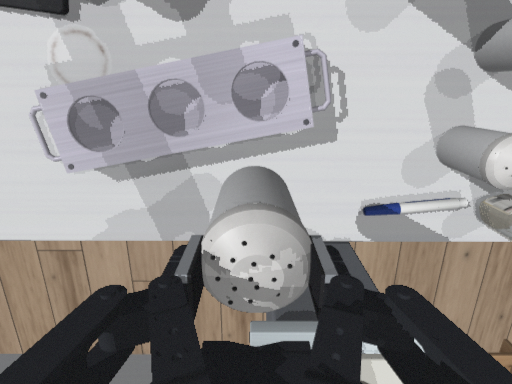

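The wrist view shows the wells near (260,91), (176,107) and (97,124), with the dredger held upright. I'll refine these by circle fits.

Run:
```python
from h import *
import pickle
c=pickle.load(open("w2.pkl","rb"))
g=cv2.cvtColor(c["image"],cv2.COLOR_BGR2GRAY)
h=cv2.HoughCircles(cv2.resize(cv2.GaussianBlur(g,(3,3),0)[:180,:340],None,fx=2,fy=2),cv2.HOUGH_GRADIENT,1,120,param1=80,param2=15,minRadius=48,maxRadius=66)
for x,y,r in h[0]: print(x/2,y/2,r/2,ray(c,x/2,y/2,.04).round(4))
S=np.array([ray(c,*u,.04) for u in((295,43),(306,122),(43,95),(71,166))]);print(S.round(3),S.mean(0))
for u in ((260.5,91),(176,107),(97,124)): print(ray(c,*u,.04).round(4))
# held dredger: base centre predicted in view if upright under the TCP
s=get_state();e=s["ee_pos"];print(e,proj(c,[e[0],e[1],e[2]-.05]),proj(c,[e[0],e[1],e[2]-.05+.106]))
```

```text
261.25 90.75 30.15 [0.5182 0.1441 0.04  ]
177.75 105.75 29.95 [0.502  0.2369 0.04  ]
93.75 119.75 26.75 [0.4863 0.3328 0.04  ]
[[0.566 0.109 0.04 ]
 [0.485 0.093 0.04 ]
 [0.513 0.384 0.04 ]
 [0.433 0.368 0.04 ]] [0.4990171  0.23879477 0.04      ]
[0.518 0.145 0.04 ]
[0.5006 0.2389 0.04  ]
[0.4816 0.3299 0.04  ]
[0.44140453 0.14972556 0.21738472] [256.06627388 195.81944431] [256.58020518 276.59568121]
```

```bash
python3 -m creep '[{"fingers":0.4,"dp":[0.038,0.002,0],"rot":[0,0,0]},{"fingers":0.4,"dp":[0.038,0.002,0],"rot":[0,0,0]},{"fingers":0.4,"dp":[0,0,0],"rot":[0,0,0]},{"fingers":0.4,"dp":[0,0,0.04],"rot":[0,0,0]},{"fingers":0.4,"dp":[0,0,0.04],"rot":[0,0,0]},{"fingers":0.4,"dp":[0,0,0.032],"rot":[0,0,0]},{"fingers":0.4,"dp":[0,0,0],"rot":[0,0,0]},{"fingers":0.4,"dp":[0,0,0],"rot":[0,0,0]}]' 60
python3 - <<'E'
from h import *
c=camera("top");cv2.imwrite("pics/t3.png",cv2.resize(c["image"][160:240,110:270],None,fx=5,fy=5,interpolation=cv2.INTER_CUBIC))
c=camera("scene");cv2.imwrite("pics/s3.png",cv2.resize(c["image"][150:290,130:300],None,fx=4,fy=4,interpolation=cv2.INTER_CUBIC))
s=get_state();print(s['contact_force'],s['ee_pos'])
E
```

```text
time_s: 6.7
ee_pos: [0.5182, 0.1453, 0.1067]
tcp_rot: [-0.0, 1.0, 0.0, 0.0]
contact_force: [-0.6, 0.3, -1.0]
opening: 0.602
gripper_force: 63.4
[-0.11203095  0.28376484 -2.00286779] [0.51880082 0.14563491 0.10732197]
```

View pics/s3.png

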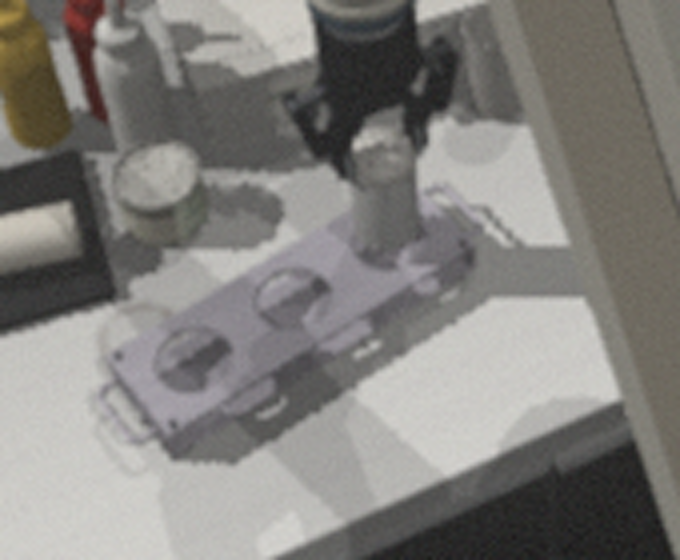

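The scene crop shows the dredger upright just above well 3, with its base at (388,245) over the hole.

```bash
python3 -m creep '[{"fingers":0.4,"dp":[-0.0015,0,0.005],"rot":[0,0,0]},{"fingers":0.4,"dp":[0,0,0.006],"rot":[0,0,0]},{"fingers":0.4,"dp":[0,0,0.006],"rot":[0,0,0]},{"fingers":0.4,"dp":[0,0,0.006],"rot":[0,0,0]},{"fingers":0.4,"dp":[0,0,0],"rot":[0,0,0]}]' 60
```

```text
time_s: 7.42
ee_pos: [0.5157, 0.1454, 0.082]
tcp_rot: [0.0, 1.0, 0.0, -0.001]
contact_force: [0.3, -0.8, -2.4]
opening: 0.596
gripper_force: 63.4
```

```bash
python3 -m creep '[{"fingers":0.4,"dp":[0,0,0.006],"rot":[0,0,0]},{"fingers":0.4,"dp":[0,0,0.006],"rot":[0,0,0]},{"fingers":0.4,"dp":[0,0,0.006],"rot":[0,0,0]},{"fingers":0.4,"dp":[0,0,0.003],"rot":[0,0,0]},{"fingers":0.4,"dp":[0,0,0],"rot":[0,0,0]}]' 60
```

```text
time_s: 8.05
ee_pos: [0.516, 0.1455, 0.0614]
tcp_rot: [0.0, 1.0, 0.0, -0.0]
contact_force: [-0.2, 0.4, -3.1]
opening: 0.598
gripper_force: 63.4
```

```bash
python3 -m creep '[{"fingers":0.4,"dp":[0,0,0.002],"rot":[0,0,0]},{"fingers":0.4,"dp":[0,0,0.002],"rot":[0,0,0]},{"fingers":0.4,"dp":[0,0,0],"rot":[0,0,0]}]' 60
```

```text
time_s: 8.43
ee_pos: [0.5165, 0.1457, 0.058]
tcp_rot: [-0.0, 1.0, 0.0, 0.0]
contact_force: [-0.3, 0.9, 2.7]
opening: 0.601
gripper_force: 64.0
```

```bash
python3 -m creep '[{"fingers":0.7,"dp":[0,0,0],"rot":[0,0,0]},{"fingers":1,"dp":[0,0,0],"rot":[0,0,0]},{"fingers":1,"dp":[0,0,0],"rot":[0,0,0]},{"fingers":1,"dp":[0,0,0],"rot":[0,0,0]},{"fingers":1,"dp":[0,0,-0.05],"rot":[0,0,0]},{"fingers":1,"dp":[0,0,-0.05],"rot":[0,0,0]},{"fingers":1,"dp":[0,0,-0.05],"rot":[0,0,0]},{"fingers":1,"dp":[-0.026,0.052,0],"rot":[0,0,0]},{"fingers":1,"dp":[-0.026,0.052,0],"rot":[0,0,0]},{"fingers":1,"dp":[-0.026,0.052,0],"rot":[0,0,0]},{"fingers":1,"dp":[-0.026,0.05,0],"rot":[0,0,0]},{"fingers":1,"dp":[-0.022,0.05,0],"rot":[0,0,0]}]' 60
python3 -m creep '[{"fingers":1,"dp":[0,0,0],"rot":[0,0,0]}]'
python3 - <<'E'
from h import *
import pickle
c=camera("wrist");pickle.dump(c,open("w4.pkl","wb"))
t=camera("scene")["image"]
cv2.imwrite("pics/w4.png",np.hstack([c["image"][:,:400],cv2.resize(t[150:290,130:300],(400,384))]))
print(proj(c,[.45,-.11,.103]),get_state()["contact_force"])
E
```

```text
time_s: 9.93
ee_pos: [0.3893, -0.1119, 0.2079]
tcp_rot: [0.0, 1.0, 0.001, 0.0]
contact_force: [1.4, -0.5, 0.6]
opening: 0.998
gripper_force: 0.0
time_s: 10.05
ee_pos: [0.3889, -0.113, 0.2078]
tcp_rot: [0.0, 1.0, -0.002, -0.0]
contact_force: [0.5, 0.2, 0.4]
opening: 1.004
gripper_force: 0.0
[251.36118453 110.61482119] [ 0.19302981 -0.00433632 -0.2136407 ]
```

View pics/w4.png

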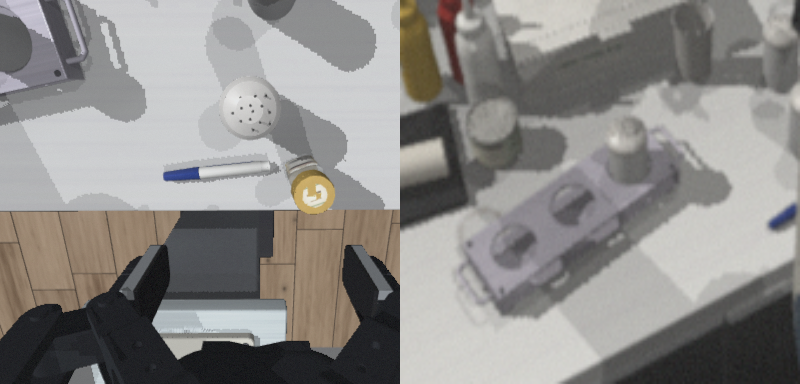

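The wrist view shows dB's cap at (252,111), as predicted, and jar spB at (316,192) clear of the fingers' path. The scene crop shows the first dredger seated in well 3.

```bash
python3 -m creep '[{"fingers":1,"dp":[0.031,-0.002,0],"rot":[0,0,0]},{"fingers":1,"dp":[0.031,0,0],"rot":[0,0,0]},{"fingers":1,"dp":[0,0,0.035],"rot":[0,0,0]},{"fingers":1,"dp":[0,0,0.045],"rot":[0,0,0]},{"fingers":1,"dp":[0,0,0.045],"rot":[0,0,0]},{"fingers":1,"dp":[0,0,0.033],"rot":[0,0,0]},{"fingers":1,"dp":[0,0,0],"rot":[0,0,0]},{"fingers":0.55,"dp":[0,0,0],"rot":[0,0,0]},{"fingers":0.55,"dp":[0,0,0],"rot":[0,0,0]},{"fingers":0.4,"dp":[0,0,0],"rot":[0,0,0]},{"fingers":0.4,"dp":[0,0,0],"rot":[0,0,0]},{"fingers":0.4,"dp":[0,0,0],"rot":[0,0,0]}]' 60
python3 -m creep '[{"fingers":0.4,"dp":[0,0,-0.02],"rot":[0,0,0]},{"fingers":0.4,"dp":[0,0,-0.04],"rot":[0,0,0]},{"fingers":0.4,"dp":[0,0,-0.03],"rot":[0,0,0]},{"fingers":0.4,"dp":[0,0,-0.02],"rot":[0,0,0]},{"fingers":0.4,"dp":[0,0,0],"rot":[0,0,0]},{"fingers":0.4,"dp":[0,0,0],"rot":[0,0,0]},{"fingers":0.4,"dp":[0,0,0],"rot":[0,0,0]},{"fingers":0.4,"dp":[0,0,0],"rot":[0,0,0]}]' 60
```

```text
time_s: 11.65
ee_pos: [0.4591, -0.1106, 0.0558]
tcp_rot: [0.002, 1.0, 0.001, 0.007]
contact_force: [-3.9, -0.7, 48.4]
opening: 0.408
gripper_force: 34.8
time_s: 12.65
ee_pos: [0.4519, -0.1084, 0.159]
tcp_rot: [-0.0, 1.0, 0.0, -0.001]
contact_force: [-0.1, 0.6, 0.0]
opening: 0.396
gripper_force: 0.0
```

```bash
python3 -m creep '[{"fingers":1,"dp":[0,0,-0.03],"rot":[0,0,0]},{"fingers":1,"dp":[-0.03,0,-0.03],"rot":[0,0,0]},{"fingers":1,"dp":[-0.03,0,0],"rot":[0,0,0]},{"fingers":1,"dp":[0,0,0],"rot":[0,0,0]},{"fingers":1,"dp":[0,0,0],"rot":[0,0,0]}]' 60
python3 - <<'E'
from h import *
import pickle
c=camera("wrist");pickle.dump(c,open("w5.pkl","wb"))
t=camera("top")["image"]
cv2.imwrite("pics/w5.png",np.hstack([c["image"][:,:400],cv2.resize(t[140:270,250:386],(400,384),interpolation=cv2.INTER_CUBIC)]))
print(proj(c,[.45,-.11,.103]),get_state()["contact_force"])
E
```

```text
time_s: 13.28
ee_pos: [0.3929, -0.1087, 0.2196]
tcp_rot: [0.0, 1.0, 0.0, 0.0]
contact_force: [-0.6, -0.2, -1.0]
opening: 0.999
gripper_force: 0.0
[256.67284492 114.19620699] [-0.46094437  0.07089455 -0.76421268]
```

View pics/w5.png

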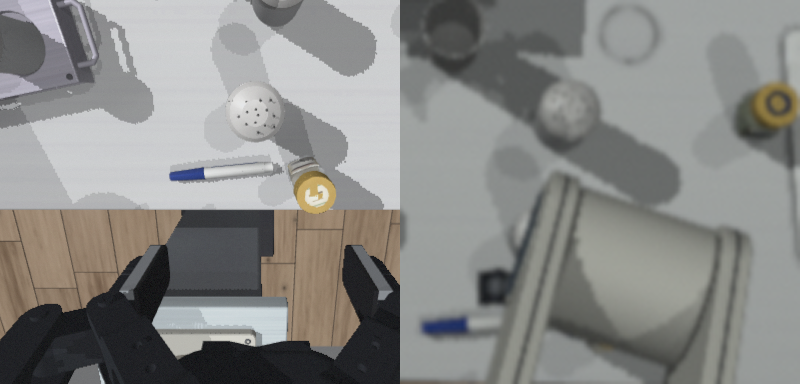

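dB is still standing at the same spot, with its cap at (257,115). The last grip slipped off with an odd upward force, so I'll retry slowly and check the force along the way.

```bash
python3 -m creep '[{"fingers":1,"dp":[0.029,0.001,0],"rot":[0,0,0]},{"fingers":1,"dp":[0.029,0,0],"rot":[0,0,0]},{"fingers":1,"dp":[0,0,0],"rot":[0,0,0]},{"fingers":1,"dp":[0,0,0.035],"rot":[0,0,0]},{"fingers":1,"dp":[0,0,0.035],"rot":[0,0,0]},{"fingers":1,"dp":[0,0,0.035],"rot":[0,0,0]},{"fingers":1,"dp":[0,0,0.03],"rot":[0,0,0]},{"fingers":1,"dp":[0,0,0],"rot":[0,0,0]}]' 60
python3 -m creep '[{"fingers":1,"dp":[0,0,0.01],"rot":[0,0,0]},{"fingers":1,"dp":[0,0,0.01],"rot":[0,0,0]},{"fingers":1,"dp":[0,0,0],"rot":[0,0,0]}]'
python3 - <<'E'
from h import *
c=camera("wrist");cv2.imwrite("pics/w6.png",c["image"])
E
```

```text
time_s: 14.38
ee_pos: [0.448, -0.1089, 0.0828]
tcp_rot: [-0.001, 1.0, 0.0, -0.003]
contact_force: [-0.2, 0.2, -0.1]
opening: 0.997
gripper_force: 0.0
time_s: 14.75
ee_pos: [0.4502, -0.1094, 0.0645]
tcp_rot: [-0.0, 1.0, 0.0, -0.0]
contact_force: [-0.3, 0.3, -0.6]
opening: 1.001
gripper_force: 0.0
```

View pics/w6.png

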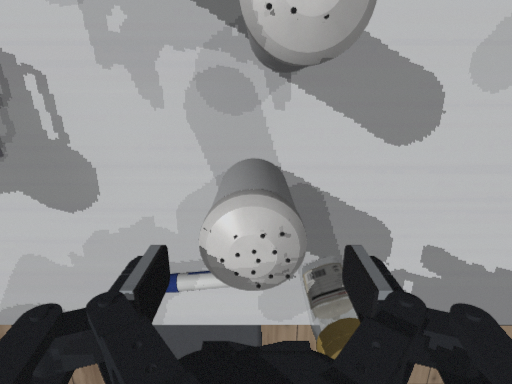

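The wrist view shows dB centred between the pads, with its cap at about (253,240). Next I'll close in stages.

```bash
python3 -m creep '[{"fingers":1,"dp":[0.001,0.001,0.01],"rot":[0,0,0]},{"fingers":0.8,"dp":[0,0,0],"rot":[0,0,0]},{"fingers":0.7,"dp":[0,0,0],"rot":[0,0,0]}]' 30
python3 -m creep '[{"fingers":0.62,"dp":[0,0,0],"rot":[0,0,0]},{"fingers":0.58,"dp":[0,0,0],"rot":[0,0,0]}]' 30
python3 -m creep '[{"fingers":0.58,"dp":[0,0,0],"rot":[0,0,0]},{"fingers":0.54,"dp":[0,0,0],"rot":[0,0,0]}]' 40
python3 -m creep '[{"fingers":0.54,"dp":[0,0,0],"rot":[0,0,0]}]' 40
```

```text
time_s: 15.18
ee_pos: [0.4514, -0.1105, 0.0546]
tcp_rot: [-0.0, 1.0, 0.0, -0.0]
contact_force: [0.5, 0.1, 0.2]
opening: 0.7
gripper_force: 0.0
time_s: 15.42
ee_pos: [0.4515, -0.1105, 0.0548]
tcp_rot: [0.0, 1.0, 0.0, 0.0]
contact_force: [0.2, 0.9, -0.1]
opening: 0.582
gripper_force: 0.0
time_s: 15.68
ee_pos: [0.4514, -0.1105, 0.0548]
tcp_rot: [0.0, 1.0, 0.0, 0.0]
contact_force: [0.2, -0.1, 0.0]
opening: 0.537
gripper_force: 0.0
time_s: 15.8
ee_pos: [0.4514, -0.1105, 0.0547]
tcp_rot: [-0.0, 1.0, 0.0, -0.0]
contact_force: [-0.7, 0.1, 0.4]
opening: 0.54
gripper_force: 0.0
```

Run:
```python
from h import *
c=camera("wrist");s=get_state();e=np.array(s["ee_pos"]);cv2.imwrite("pics/w7.png",c["image"])
# w6 camera: same relation to TCP, shifted
e6=np.array([.4502,-.1094,.0645]);c6=dict(c);M=np.array(c["camera_from_world"]).copy();M[:3,3]-=M[:3,:3]@(e6-e);c6["camera_from_world"]=M
print("rim centre",ray(c6,253,240,.09),"holes",ray(c6,255,257,.104),"base far edge",ray(c6,255,160,0.0))
print("shaft left/right edge near rim",ray(c6,202,240,.084),ray(c6,304,240,.084))
for dz in (0,.013,.019): print("pad+-",proj(c6,e6+[0,.0425,dz]),proj(c6,e6+[0,-.0425,dz]))
```

```text
rim centre [ 0.45245644 -0.10836015  0.09      ] holes [ 0.45050426 -0.10945453  0.104     ] base far edge [ 0.47577909 -0.10927616  0.        ]
shaft left/right edge near rim [ 0.44924325 -0.07985178  0.084     ] [ 0.44932018 -0.13677532  0.084     ]
pad+- [186.27783386 223.62396108] [323.69758655 223.79888994]
pad+- [181.37241432 233.14559558] [328.53227741 233.32766802]
pad+- [178.86583825 238.01096968] [331.00257617 238.19642372]
```

View pics/w7.png

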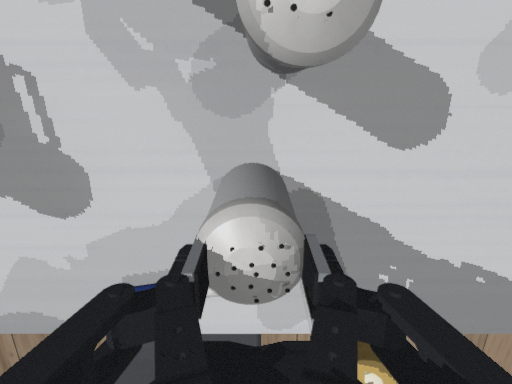

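w7 shows the pads about 50 mm apart at the 57 mm cap with no contact. They stand farther back (higher) than I assumed when half-open, so they are on the dome. I'll grip about 15 mm lower.

```bash
python3 -m creep '[{"fingers":1,"dp":[0,0,0],"rot":[0,0,0]},{"fingers":1,"dp":[0,0,0],"rot":[0,0,0]},{"fingers":1,"dp":[0,0,0],"rot":[0,0,0]},{"fingers":1,"dp":[0,0,0.008],"rot":[0,0,0]},{"fingers":1,"dp":[0,0,0.007],"rot":[0,0,0]},{"fingers":1,"dp":[0,0,0],"rot":[0,0,0]},{"fingers":1,"dp":[0,0,0],"rot":[0,0,0]}]' 40
python3 -m creep '[{"fingers":0.7,"dp":[0,0,0],"rot":[0,0,0]},{"fingers":0.62,"dp":[0,0,0],"rot":[0,0,0]},{"fingers":0.58,"dp":[0,0,0],"rot":[0,0,0]},{"fingers":0.58,"dp":[0,0,0],"rot":[0,0,0]}]' 40
python3 -c "
from h import *
print(get_state()['wrist_torque'])"
```

```text
time_s: 16.73
ee_pos: [0.4513, -0.1105, 0.0395]
tcp_rot: [-0.0, 1.0, 0.0, -0.0]
contact_force: [0.5, -0.3, -0.4]
opening: 1.004
gripper_force: 0.0
time_s: 17.23
ee_pos: [0.4518, -0.1104, 0.0403]
tcp_rot: [-0.0, 1.0, 0.0, 0.0]
contact_force: [-0.3, 2.0, 5.4]
opening: 0.624
gripper_force: 40.9
[ 0.28913703  0.08135112 -0.01872411]
```

```bash
python3 -m creep '[{"fingers":0.4,"dp":[0,0,0],"rot":[0,0,0]},{"fingers":0.4,"dp":[0,0,0],"rot":[0,0,0]},{"fingers":0.4,"dp":[0,0,-0.01],"rot":[0,0,0]},{"fingers":0.4,"dp":[0,0,-0.03],"rot":[0,0,0]},{"fingers":0.4,"dp":[0,0,-0.04],"rot":[0,0,0]},{"fingers":0.4,"dp":[0,0,-0.03],"rot":[0,0,0]},{"fingers":0.4,"dp":[0,0,0],"rot":[0,0,0]},{"fingers":0.4,"dp":[0,0,0],"rot":[0,0,0]},{"fingers":0.4,"dp":[0,0,0],"rot":[0,0,0]},{"fingers":0.4,"dp":[0,0,0],"rot":[0,0,0]}]' 60
python3 -c "
from h import *
print(get_state()['contact_force'])"
```

```text
time_s: 18.48
ee_pos: [0.4507, -0.1103, 0.1486]
tcp_rot: [-0.0, 1.0, 0.0, -0.001]
contact_force: [-0.2, 0.9, -4.9]
opening: 0.613
gripper_force: 65.2
[-0.21678157  0.9085595  -4.88596785]
```

```bash
for i in 1 2 3 4; do python3 -m creep '[{"fingers":0.4,"dp":[0,0,0],"rot":[0,0,0]}]' | grep contact; done
```

```text
contact_force: [-0.2, 0.5, -5.8]
contact_force: [-0.2, -0.2, -5.5]
contact_force: [0.6, 0.3, -5.6]
contact_force: [-0.7, -0.1, -4.6]
```

dB is the heavy one at about 0.54 kg, so I'll put it back and fetch dA.

```bash
python3 -m creep '[{"fingers":0.4,"dp":[0,0,0.03],"rot":[0,0,0]},{"fingers":0.4,"dp":[0,0,0.03],"rot":[0,0,0]},{"fingers":0.4,"dp":[0,0,0.025],"rot":[0,0,0]},{"fingers":0.4,"dp":[0,0,0.01],"rot":[0,0,0]},{"fingers":0.4,"dp":[0,0,0.006],"rot":[0,0,0]},{"fingers":0.4,"dp":[0,0,0.003],"rot":[0,0,0]},{"fingers":0.4,"dp":[0,0,0.003],"rot":[0,0,0]},{"fingers":0.4,"dp":[0,0,0.002],"rot":[0,0,0]},{"fingers":0.4,"dp":[0,0,0],"rot":[0,0,0]}]' 60
```

```text
time_s: 20.1
ee_pos: [0.4515, -0.1105, 0.0408]
tcp_rot: [0.0, 1.0, 0.0, 0.0]
contact_force: [-0.3, 0.6, -4.4]
opening: 0.615
gripper_force: 64.9
```

```bash
python3 -m creep '[{"fingers":0.4,"dp":[0,0,0.001],"rot":[0,0,0]},{"fingers":0.4,"dp":[0,0,0.001],"rot":[0,0,0]},{"fingers":0.4,"dp":[0,0,0],"rot":[0,0,0]}]' 60
```

```text
time_s: 20.48
ee_pos: [0.4525, -0.1105, 0.0404]
tcp_rot: [0.0, 1.0, 0.0, 0.001]
contact_force: [-3.4, 4.2, 17.3]
opening: 0.617
gripper_force: 67.6
```

```bash
python3 -m creep '[{"fingers":0.7,"dp":[0,0,-0.001],"rot":[0,0,0]},{"fingers":1,"dp":[0,0,0],"rot":[0,0,0]},{"fingers":1,"dp":[0,0,0],"rot":[0,0,0]},{"fingers":1,"dp":[0,0,0],"rot":[0,0,0]},{"fingers":1,"dp":[0,0,-0.05],"rot":[0,0,0]},{"fingers":1,"dp":[0,0,-0.06],"rot":[0,0,0]},{"fingers":1,"dp":[0,0,-0.055],"rot":[0,0,0]},{"fingers":1,"dp":[0.027,0.012,0],"rot":[0,0,0]},{"fingers":1,"dp":[0.027,0.012,0],"rot":[0,0,0]},{"fingers":1,"dp":[0,0,0],"rot":[0,0,0]},{"fingers":1,"dp":[0,0,0],"rot":[0,0,0]}]' 60
python3 - <<'E'
from h import *
c=camera("wrist");cv2.imwrite("pics/w8.png",c["image"])
g=cv2.cvtColor(c["image"],cv2.COLOR_BGR2GRAY)
print(proj(c,[.565,-.134,.09]),proj(c,[.4515,-.1105,.09]))
h=cv2.HoughCircles(cv2.GaussianBlur(g,(5,5),0),cv2.HOUGH_GRADIENT,1,40,param1=80,param2=18,minRadius=22,maxRadius=40)
for x,y,r in h[0]: print(x,y,r,ray(c,x,y,.09).round(4))
# cap holes: small dark blobs on the bright cap near the prediction
u,v=proj(c,[.565,-.134,.104]).astype(int);p=g[v-35:v+35,u-35:u+35]
b=cv2.morphologyEx(p,cv2.MORPH_BLACKHAT,np.ones((7,7)))
n,_,st,ce=cv2.connectedComponentsWithStats((b>50).astype(np.uint8))
q=ce[1:][st[1:,4]<25];q=q[np.hypot(*(q-35).T)<28];print(len(q),q.mean(0)+[u-35,v-35],ray(c,*((q.min(0)+q.max(0))/2+[u-35,v-35]),.102))
E
```

```text
time_s: 21.85
ee_pos: [0.5044, -0.1341, 0.2041]
tcp_rot: [-0.0, 1.0, 0.0, -0.001]
contact_force: [0.7, -0.3, 0.9]
opening: 1.002
gripper_force: 0.0
[255.15876224 110.17305281] [232.2798305  223.45517899]
251.5 104.5 30.3 [ 0.57   -0.1307  0.09  ]
118.5 10.5 37.2 [ 0.6452 -0.0203  0.09  ]
228.5 229.5 31.5 [ 0.4446 -0.1064  0.09  ]
152.5 33.5 25.2 [ 0.628  -0.0468  0.09  ]
313.5 13.5 30.1 [ 0.6432 -0.1825  0.09  ]
472.5 98.5 26.8 [ 0.5755 -0.3305  0.09  ]
286.5 281.5 27.9 [ 0.3813 -0.1688  0.09  ]
15 [249.64555556 104.13388889] [ 0.57089017 -0.1303914   0.102     ]
```

View pics/w8.png

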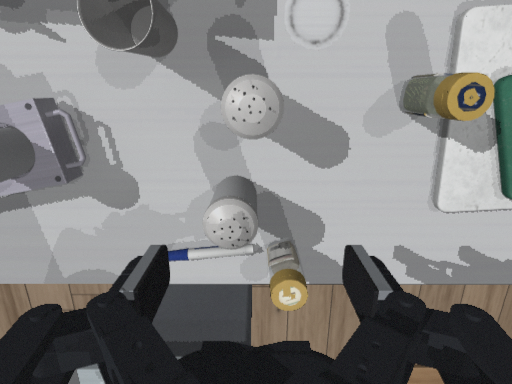

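The last view shows dA's cap at (251,104), which is world (0.570,-0.131). dB stands upright at (231,225) and the bystanders are untouched.

```bash
python3 -m creep '[{"fingers":1,"dp":[0.032,-0.003,0],"rot":[0,0,0]},{"fingers":1,"dp":[0.033,0,0],"rot":[0,0,0]},{"fingers":1,"dp":[0,0,0],"rot":[0,0,0]},{"fingers":1,"dp":[0,0,0.04],"rot":[0,0,0]},{"fingers":1,"dp":[0,0,0.04],"rot":[0,0,0]},{"fingers":1,"dp":[0,0,0.04],"rot":[0,0,0]},{"fingers":1,"dp":[0,0,0.03],"rot":[0,0,0]},{"fingers":1,"dp":[0,0,0.012],"rot":[0,0,0]},{"fingers":1,"dp":[0,0,0],"rot":[0,0,0]},{"fingers":0.7,"dp":[0,0,0],"rot":[0,0,0]},{"fingers":0.62,"dp":[0,0,0],"rot":[0,0,0]},{"fingers":0.58,"dp":[0,0,0],"rot":[0,0,0]}]' 40
python3 -m creep '[{"fingers":0.5,"dp":[0,0,0],"rot":[0,0,0]},{"fingers":0.4,"dp":[0,0,0],"rot":[0,0,0]}]' 60
```

```text
time_s: 23.4
ee_pos: [0.5716, -0.1316, 0.0445]
tcp_rot: [0.0, 1.0, 0.0, 0.001]
contact_force: [-1.0, 1.7, 7.5]
opening: 0.618
gripper_force: 40.9
time_s: 23.65
ee_pos: [0.5717, -0.1315, 0.0447]
tcp_rot: [0.0, 1.0, 0.0, 0.001]
contact_force: [-0.8, 1.4, 8.2]
opening: 0.61
gripper_force: 60.9
```

```bash
python3 -m creep '[{"fingers":0.4,"dp":[0,0,-0.01],"rot":[0,0,0]},{"fingers":0.4,"dp":[0,0,-0.03],"rot":[0,0,0]},{"fingers":0.4,"dp":[0,0,-0.05],"rot":[0,0,0]},{"fingers":0.4,"dp":[0,0,-0.05],"rot":[0,0,0]},{"fingers":0.4,"dp":[0,0,-0.04],"rot":[0,0,0]},{"fingers":0.4,"dp":[0,0,0],"rot":[0,0,0]},{"fingers":0.4,"dp":[0,0,0],"rot":[0,0,0]},{"fingers":0.4,"dp":[0,0,0],"rot":[0,0,0]}]'
for i in 1 2 3; do python3 -m creep '[{"fingers":0.4,"dp":[0,0,0],"rot":[0,0,0]}]' | grep contact; done
```

```text
time_s: 24.65
ee_pos: [0.5691, -0.1311, 0.2208]
tcp_rot: [-0.0, 1.0, 0.0, -0.002]
contact_force: [0.5, 0.0, -3.8]
opening: 0.61
gripper_force: 63.9
contact_force: [0.4, -0.4, -3.1]
contact_force: [0.6, 0.3, -2.6]
contact_force: [0.3, -0.7, -4.1]
```

dA weighs about 0.34 kg, so it is light and goes to well 1.

```bash
python3 -m creep '[{"fingers":0.4,"dp":[-0.005,-0.023,0],"rot":[0,0,0]},{"fingers":0.4,"dp":[-0.009,-0.046,0],"rot":[0,0,0]},{"fingers":0.4,"dp":[-0.009,-0.046,0],"rot":[0,0,0]},{"fingers":0.4,"dp":[-0.009,-0.046,0],"rot":[0,0,0]},{"fingers":0.4,"dp":[-0.009,-0.046,0],"rot":[0,0,0]},{"fingers":0.4,"dp":[-0.009,-0.046,0],"rot":[0,0,0]},{"fingers":0.4,"dp":[-0.009,-0.046,0],"rot":[0,0,0]},{"fingers":0.4,"dp":[-0.009,-0.046,0],"rot":[0,0,0]},{"fingers":0.4,"dp":[-0.009,-0.046,0],"rot":[0,0,0]},{"fingers":0.4,"dp":[-0.008,-0.046,0],"rot":[0,0,0]},{"fingers":0.4,"dp":[-0.003,-0.026,0],"rot":[0,0,0]},{"fingers":0.4,"dp":[0,0,0],"rot":[0,0,0]}]'
python3 -m creep '[{"fingers":0.4,"dp":[0,0,0.04],"rot":[0,0,0]},{"fingers":0.4,"dp":[0,0,0.04],"rot":[0,0,0]},{"fingers":0.4,"dp":[0,0,0.032],"rot":[0,0,0]},{"fingers":0.4,"dp":[0,0,0],"rot":[0,0,0]},{"fingers":0.4,"dp":[0,0,0],"rot":[0,0,0]}]'
python3 - <<'E'
from h import *
c=camera("wrist");e=np.array(get_state()["ee_pos"]);print(e)
g=cv2.cvtColor(c["image"],cv2.COLOR_BGR2GRAY)
zt=e[2]-.0447+.102
u,v=proj(c,[e[0],e[1],zt]).astype(int);p=g[v-55:v+55,u-55:u+55]
b=cv2.morphologyEx(p,cv2.MORPH_BLACKHAT,np.ones((9,9)))
n,_,st,ce=cv2.connectedComponentsWithStats((b>50).astype(np.uint8))
q=ce[1:][(st[1:,4]<60)&(st[1:,4]>4)];q=q[np.hypot(*(q-55).T)<42]
print(len(q),ray(c,*((q.min(0)+q.max(0))/2+[u-55,v-55]),zt)-e)
E
```

```text
time_s: 26.52
ee_pos: [0.4807, 0.3339, 0.2227]
tcp_rot: [-0.0, 1.0, 0.002, -0.0]
contact_force: [-0.2, 0.2, -3.7]
opening: 0.612
gripper_force: 64.0
time_s: 27.15
ee_pos: [0.4827, 0.3317, 0.112]
tcp_rot: [-0.0, 1.0, 0.0, 0.001]
contact_force: [-0.0, 0.1, -3.1]
opening: 0.613
gripper_force: 64.2
[0.48302334 0.33200801 0.11241588]
13 [-0.00092678 -0.00037838  0.0573    ]
```

```bash
python3 -m creep '[{"fingers":0.4,"dp":[-0.001,0,0.012],"rot":[0,0,0]},{"fingers":0.4,"dp":[0,0,0.01],"rot":[0,0,0]},{"fingers":0.4,"dp":[0,0,0.006],"rot":[0,0,0]},{"fingers":0.4,"dp":[0,0,0.006],"rot":[0,0,0]},{"fingers":0.4,"dp":[0,0,0.006],"rot":[0,0,0]},{"fingers":0.4,"dp":[0,0,0],"rot":[0,0,0]}]'
```

```text
time_s: 27.95
ee_pos: [0.4804, 0.3312, 0.0697]
tcp_rot: [0.0, 1.0, 0.0, -0.001]
contact_force: [0.9, 0.4, -4.0]
opening: 0.611
gripper_force: 64.8
```

```bash
python3 -m creep '[{"fingers":0.4,"dp":[0,0,0.006],"rot":[0,0,0]},{"fingers":0.4,"dp":[0,0,0.005],"rot":[0,0,0]},{"fingers":0.4,"dp":[0,0,0.003],"rot":[0,0,0]},{"fingers":0.4,"dp":[0,0,0.002],"rot":[0,0,0]},{"fingers":0.4,"dp":[0,0,0],"rot":[0,0,0]}]'
```

```text
time_s: 28.58
ee_pos: [0.4809, 0.3314, 0.0545]
tcp_rot: [0.0, 1.0, 0.0, -0.0]
contact_force: [1.0, -0.6, -3.3]
opening: 0.609
gripper_force: 64.8
```

```bash
python3 -m creep '[{"fingers":0.4,"dp":[0,0,0.001],"rot":[0,0,0]},{"fingers":0.4,"dp":[0,0,0],"rot":[0,0,0]}]'
```

```text
time_s: 28.82
ee_pos: [0.481, 0.3315, 0.0537]
tcp_rot: [-0.0, 1.0, 0.0, -0.0]
contact_force: [0.6, 0.3, -3.1]
opening: 0.614
gripper_force: 64.8
```

```bash
python3 -m creep '[{"fingers":0.4,"dp":[0,0,0.0015],"rot":[0,0,0]},{"fingers":0.4,"dp":[0,0,0.001],"rot":[0,0,0]},{"fingers":0.4,"dp":[0,0,0],"rot":[0,0,0]}]'
```

```text
time_s: 29.2
ee_pos: [0.4817, 0.3318, 0.0527]
tcp_rot: [-0.0, 1.0, 0.0, 0.001]
contact_force: [-1.9, -1.8, 10.3]
opening: 0.609
gripper_force: 66.3
```

Seated. I'll release it and go back to dB.

```bash
python3 -m creep '[{"fingers":0.7,"dp":[0,0,-0.001],"rot":[0,0,0]},{"fingers":1,"dp":[0,0,0],"rot":[0,0,0]},{"fingers":1,"dp":[0,0,0],"rot":[0,0,0]},{"fingers":1,"dp":[0,0,0],"rot":[0,0,0]},{"fingers":1,"dp":[0,0,-0.03],"rot":[0,0,0]},{"fingers":1,"dp":[0,0,-0.06],"rot":[0,0,0]},{"fingers":1,"dp":[0,0,-0.06],"rot":[0,0,0]},{"fingers":1,"dp":[0,0,0],"rot":[0,0,0]}]'
python3 -m creep '[{"fingers":1,"dp":[-0.003,0.03,0],"rot":[0,0,0]},{"fingers":1,"dp":[-0.003,0.045,0],"rot":[0,0,0]},{"fingers":1,"dp":[-0.003,0.045,0],"rot":[0,0,0]},{"fingers":1,"dp":[-0.003,0.045,0],"rot":[0,0,0]},{"fingers":1,"dp":[-0.003,0.045,0],"rot":[0,0,0]},{"fingers":1,"dp":[-0.003,0.045,0],"rot":[0,0,0]},{"fingers":1,"dp":[-0.003,0.045,0],"rot":[0,0,0]},{"fingers":1,"dp":[-0.003,0.045,0],"rot":[0,0,0]},{"fingers":1,"dp":[-0.003,0.045,0],"rot":[0,0,0]},{"fingers":1,"dp":[-0.003,0.0425,0],"rot":[0,0,0]},{"fingers":1,"dp":[0,0.01,0],"rot":[0,0,0]},{"fingers":1,"dp":[0,0,0],"rot":[0,0,0]}]'
python3 - <<'E'
from h import *
c=camera("wrist")
g=cv2.cvtColor(c["image"],cv2.COLOR_BGR2GRAY)
u,v=proj(c,[.4515,-.1105,.102]).astype(int);p=g[v-35:v+35,u-35:u+35]
b=cv2.morphologyEx(p,cv2.MORPH_BLACKHAT,np.ones((7,7)))
n,_,st,ce=cv2.connectedComponentsWithStats((b>50).astype(np.uint8))
q=ce[1:][st[1:,4]<25];q=q[np.hypot(*(q-35).T)<28];print(len(q),ray(c,*((q.min(0)+q.max(0))/2+[u-35,v-35]),.102))
print(get_state()["ee_pos"])
E
```

```text
time_s: 30.2
ee_pos: [0.4839, 0.3334, 0.2075]
tcp_rot: [-0.003, 1.0, 0.0, 0.004]
contact_force: [0.2, -0.5, -0.5]
opening: 1.0
gripper_force: 0.0
time_s: 31.7
ee_pos: [0.4509, -0.111, 0.2015]
tcp_rot: [-0.0, 1.0, -0.0, -0.001]
contact_force: [-0.9, -0.1, 0.3]
opening: 1.001
gripper_force: 0.0
14 [ 0.44898167 -0.10964296  0.102     ]
[ 0.45104844 -0.11042742  0.20162763]
```

```bash
python3 -m creep '[{"fingers":1,"dp":[0,0,0.04],"rot":[0,0,0]},{"fingers":1,"dp":[0,0,0.04],"rot":[0,0,0]},{"fingers":1,"dp":[0,0,0.04],"rot":[0,0,0]},{"fingers":1,"dp":[0,0,0.028],"rot":[0,0,0]},{"fingers":1,"dp":[0,0,0.013],"rot":[0,0,0]},{"fingers":1,"dp":[0,0,0],"rot":[0,0,0]},{"fingers":0.7,"dp":[0,0,0],"rot":[0,0,0]},{"fingers":0.62,"dp":[0,0,0],"rot":[0,0,0]},{"fingers":0.58,"dp":[0,0,0],"rot":[0,0,0]},{"fingers":0.58,"dp":[0,0,0],"rot":[0,0,0]}]' 40
python3 -m creep '[{"fingers":0.5,"dp":[0,0,0],"rot":[0,0,0]},{"fingers":0.4,"dp":[0,0,0],"rot":[0,0,0]}]' 70
```

```text
time_s: 33.0
ee_pos: [0.4525, -0.111, 0.0426]
tcp_rot: [0.0, 1.0, 0.0, 0.001]
contact_force: [-0.6, 3.9, 8.0]
opening: 0.628
gripper_force: 40.5
time_s: 33.25
ee_pos: [0.4527, -0.111, 0.0429]
tcp_rot: [0.0, 1.0, 0.0, 0.001]
contact_force: [-0.8, 4.9, 11.4]
opening: 0.617
gripper_force: 70.8
```

```bash
python3 -m creep '[{"fingers":0.4,"dp":[0,0,-0.01],"rot":[0,0,0]},{"fingers":0.4,"dp":[0,0,-0.03],"rot":[0,0,0]},{"fingers":0.4,"dp":[0,0,-0.045],"rot":[0,0,0]},{"fingers":0.4,"dp":[0,0,-0.045],"rot":[0,0,0]},{"fingers":0.4,"dp":[0,0,-0.04],"rot":[0,0,0]},{"fingers":0.4,"dp":[0,0,-0.027],"rot":[0,0,0]},{"fingers":0.4,"dp":[0,0,0],"rot":[0,0,0]},{"fingers":0.4,"dp":[0,0,0],"rot":[0,0,0]},{"fingers":0.4,"dp":[0,0,0],"rot":[0,0,0]},{"fingers":0.4,"dp":[0,0,0],"rot":[0,0,0]},{"fingers":0.4,"dp":[0,0,0],"rot":[0,0,0]},{"fingers":0.4,"dp":[0,0,0],"rot":[0,0,0]}]'
python3 - <<'E'
from h import *
import pickle
# check the wells: 512-px top view, cap brightness at predicted cap positions before/after, and marker/jar change
c=camera("top");o=pickle.load(open("top.pkl","rb"))
for n,p in dict(w1=[.481,.332,.112],w3=[.517,.1455,.112],w2=[.499,.239,.04]).items():
    u,v=proj(c,p).round().astype(int);s=np.s_[v-6:v+7,u-6:u+7];print(n,o["image"][s].mean().round(),c["image"][s].mean().round(),c["image"][s].std().round())
t=get_state();print(t["ee_pos"],t["contact_force"],np.abs(t["joint_vel"]).max())
E
```

```text
time_s: 34.75
ee_pos: [0.4513, -0.111, 0.238]
tcp_rot: [-0.0, 1.0, 0.0, -0.0]
contact_force: [0.4, 1.0, -5.9]
opening: 0.613
gripper_force: 75.4
w1 101.0 139.0 13.0
w3 92.0 140.0 12.0
w2 99.0 86.0 17.0
[ 0.45137166 -0.11097425  0.23806781] [-0.3570589   0.01584389 -4.43784613] 0.001377152075686911
```

Both wells now show a cap at the seated height. The heavy dredger is held still, with its base at about 0.195 m.

```bash
python3 -c "
from rig import *
print(hand_in())"
```

```text
the job is handed in; nothing more can be done
None
```

The job is handed in: the two light dredgers (about 0.22 and 0.34 kg) are seated and released in wells 3 and 1, and the full one (about 0.54 kg) is held still and upright about 20 cm above the counter. One early grip on it slipped off the dome with about 48 N up on the wrist; it stayed standing, but the 40 N limit may count that.

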